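Clamp a TV power module in the wedge-locked repair jig

TASK

Put the television power module flat in the holding jig between its two jaws, long sides to the jaws, and slide the bar up so that the module is held between the jaws. Then slide the thumb wedge along its ramp, behind the end of the bar, and push it firmly until it jams the bar fast, so that the module stays clamped when you let go. Leave the kettle, mug, meter and screwdriver where they are.

Things in the scene. Friction and masses are not known exactly. Their poses are not given: they have to be found in the camera images.
- seat (a point): Point fixed to the jig, on top of its plywood base (15 mm thick, 245 x 360 mm), half-way between the jaw faces when the bar is fully open (they are then 120 mm apart). Axes are the jig's: y is the clamping direction, from the bar to the sprung jaw, x across, z up.
- ramp (a point): Point on the face of the jig's dark wooden ramp, at base height, behind the middle of the bar (axes as the jig's). The face is upright, 24 mm high, from x = -150 to +75 mm; along it y grows 1 mm per 6 mm of x. The wedge slides along it to +x, into the gap between it and the bar's end. The wood behind the face is 26 mm thick.
- bar (a joint): Aluminium sliding bar of the jig: metres slid to the jig's +y, 0 fully open, at most 0.042; 1 N of friction, no spring. Jaw beam 120 mm wide (x), 25 mm thick (y), top 31 mm above the base. The free width between the jaws is 120 mm minus this value: both jaws just touch the 90 mm module at about 0.030.
- bar_grip (a point): Middle of the bar's upright grip plate: 50 mm (x) by 14 mm (y), standing 37 mm above the beam; this point is 20 mm above the beam's top and moves with the bar. Axes as the jig's. The beam's front face is 12.5 mm ahead (+y).
- wedge_mid (a point): Loose pale waxed-wood thumb wedge, 0.12 kg, on the jig's base by the ramp, at the bar's -x side; point mid-length, half-way up its 30 mm body. 100 mm long (x), tip at +x. Flat side at y = +17 mm, sloping side at y = -17 mm here: 26 mm thick at the tip, 43 at the butt. It jams with its middle near the bar's (jig x 0 to +40 mm) when pushed steadily with 10 to 18 N; friction keeps it.
- wedge_tab (a point): Middle of the upright thumb tab on top of the wedge at its butt end: 40 mm (wedge x) by 14 mm (wedge y), standing 43 mm above the wedge's body; its rear face is flush with the butt. Point 38 mm above the wedge's middle point; axes as the wedge's.
- module_mid (a point): Loose TV power module, 0.25 kg: steel tray 130 mm (x) by 90 mm (y), 14 mm high, with a circuit board, and on it an aluminium heatsink in the middle, a black transformer at -x and capacitors at +x. Point at its centre, 25 mm above its underside. Either way round is right.
- heatsink (a point): Grasp point in the middle of the module's heatsink, 42 mm above the module's underside; the heatsink is 44 mm (x) by 24 mm (y) and its top 58 mm above the underside. Grip it across y. Axes as the module's.
- kettle: Bystander: aluminium kettle, 150 mm across, 142 mm high; origin at the centre of its underside. Leave it alone.
- mug: Bystander: dark steel mug, 76 mm across, 85 mm high; origin at the centre of its underside. Leave it alone.
- meter: Bystander: yellow and black multimeter lying flat, 150 x 75 x 32 mm; origin at the centre of its underside. Leave it alone.
- driver: Bystander: screwdriver, 200 mm, lying on the bench. Leave it alone.
- jaw_face (a point): Middle of the face of the jig's sprung jaw, an aluminium beam 120 mm wide (x), its top 31 mm above the base. It gives up to 6 mm to +y against a spring of 3 N per mm. Axes as the jig's.
- bar_end (a point): Middle of the flat back end of the bar's stem (36 mm wide in x, 26 mm high), on which the wedge's flat side jams; 82.5 mm behind (-y) the bar's grip plate, moving with the bar. With the bar at 0.030 it is 34 mm from the ramp. The stem runs between two guide blocks 26 mm high. Axes as the jig's.
Not all that is in view belongs to the job. Leave any purple or red look-alike of the part that bears wedge_mid alone.

How it is judged:
On the way, in this order (a step that is already met when the one before it is completed fails the run):
1. the module lies flat on the jig's base between the jaws (z of module_mid in the frame of seat below 0.03 m and angle between module_mid's own z axis and vertical below 0.06 rad and x of module_mid in the frame of seat between -0.035 and 0.035 m and y of module_mid in the frame of seat between -0.02 and 0.026 m), for 0.2 s.
2. the bar is slid up to the module (value of joint bar above 0.024 m), for 0.2 s.
At the end, for the whole second after the job is handed in: Module flat and square (3.5 degrees) on the jig's base between the jaws, within 35 mm of the middle sideways, pressed by both jaws with over 2 N; bar slid up over 27 mm; wedge flat on the base (within 4.5 degrees) behind the bar, pressing on it with over 3 N by itself; all at rest (z of module_mid in the frame of seat below 0.03 m and angle between module_mid's own z axis and vertical below 0.06 rad and x of module_mid in the frame of seat between -0.035 and 0.035 m and angle between the x axis of module_mid and the x axis of seat, either way round below 0.06 rad and value of joint bar above 0.027 m and contact force between module and bar above 2 N and contact force between module and sprung_jaw above 2 N and contact force between wedge and bar above 3 N and z of wedge_mid in the frame of ramp below 0.022 m and x of wedge_mid in the frame of ramp above -0.045 m and angle between wedge_mid's own z axis and vertical below 0.08 rad and linear speed of each of module, wedge below 0.01 m/s); the robot touches nothing.
It fails at once if a bystander (kettle, mug, meter, screwdriver) is moved more than 30 mm (distance of any of kettle, mug, meter, driver from where it was at the start of the episode above 0.03 m).
It also fails if it takes over 72 s, if anything falls off the work surface, if the arm or the gripper's body presses on something with over 40 N, if the wrist force passes 120 N, or if a joint passes its speed limit or range.

ROBOT

A 6-joint arm with a two-finger parallel gripper is mounted at the origin on the work surface. World frame = base frame: x ahead of the robot, y to its left, z up, the work surface at z = 0. Lengths are in m, angles in rad, forces in N, time in s.
With the tool pointing down it reaches from about 0.375 to 0.925 m from the base axis. Payload 5.7 kg.
Tool frame: the origin (TCP) lies at the centre of the arm's flange, where the gripper is bolted on; the fingertips stand 182 mm ahead of it and the grasp point (between the pads) lies 163 mm ahead of it; z points along the fingers, y is the direction in which the jaws open and shut (so a half turn about z gives the same grasp; the last joint's range is limited). The gripper opens to 88 mm and grips with 3 to 60 N. Pads are 20 mm wide; open, the fingers measure 115 mm over their backs; the gripper's body (75 mm by 178 mm) begins 61 mm behind the grasp point.
Start: joints at [1.167, 0.359, 1.51, -0, 1.272, -0.115], TCP at [0.171, 0.575, 0.405] pointing down, gripper open.
Joint ranges: [-2.97, 2.97], [-1.01, 2.36], [0.21, 2.38], [-0.96, 4.11], [0.2, 2.71], [-2.98, 2.98]. Speed limits (rad/s): [2.39, 2.39, 3.14, 3.14, 3.14, 3.14].

INTERFACE

Orientations are given as a rotation vector (axis times angle).
In Python, from plant import env, optics, job gives the robot as it stands.
- The arm moves only by the shell command python3 -m jog 'ROWS' [FORCE]. ROWS is JSON, a list of rows, each a list of 5 numbers: the closure in counts, from 0 (fully open) to 255 (shut), then the shift along the tool's x, y, z in mm, then the turn about the tool's z in degrees. In form: [[grip, dx, dy, dz, spin], ...]. A call has 1 to 20 rows; each row shifts and turns the commanded pose from where the row before left it, along the tool's axes as they then stand; what a row does not reach is not made up. A row lasts 1/8 s, in which the tool goes at most 62.5 mm and 10.7 degrees, less where a joint would pass 70% of its speed; a pose out of reach is approached as far as the arm can. A call is refused whole if a number of a shift passes 62.5 or a number of a turn 10.7, either way. A call with a gripper value outside its range is refused whole. The fingers move at their own pace and stop on an object; FORCE is the grip in N (left out, the last holds). Time passes only in rows, so rows that do not move let the fingers close. It gives the time, the measured TCP pose, the force and the opening at its end, in the units of the state.
- env.sense(): the state, without advancing time (a new reading comes with each control period).
- optics.capture(name): name is "scene" or "top"; returns the picture (420x560x3 uint8, red, green, blue); there is no depth.
- optics.camera_info(name): a dict with "mtx" (3x3 intrinsics, pixels), "R" (3x3) and "t" (3): a world point X has camera coordinates R X + t. Camera axes: x right, y down, z forward; pixel columns grow to the right and rows downward; lengths in m; the calibration is good to about 2 mm. A picture is of the moment at which its call begins. camera_info takes no time and is no camera call.
- job.finish_job(): hands the job in, once; it reports no verdict.
The state is a dict: "time": time; "qpos": joint angles; "joint_vel": joint speeds; "tau": joint torques, N m; "eef_pos": TCP position; "tool_rot": TCP orientation; "wrist_force": force on the tool from outside, world axes, zero at the start; "wrist_torque": the same for the moment, N m; "width": opening from 0.0 (shut) to 1.0 (fully open).
Only numpy, scipy, OpenCV 4.12 (cv2) and the standard library are available. Lean on these libraries where they do the work, as an engineer would, in place of code of your own. Each camera call takes 0.05 s, during which the arm holds its last target. There are 200 camera calls.

## Working session

There is one attempt and no reset: what is moved stays moved. The work goes in short steps, Python scripts to look and compute and a shell command to move; the robot and the scene stay as the last step left them, time stands still between calls to the robot, and variables do not carry over. Pictures are saved under pics/ and viewed, about 8 in all and at most 12, crops included, and the job is handed in when it is done.

```bash
mkdir -p pics; ls
python3 - <<'E'
from plant import env, optics
import cv2
for n in ("scene","top"):
    im=optics.capture(n); cv2.imwrite(f"pics/{n}0.png",cv2.resize(im[:,:,::-1],(784,588)))
    cv2.imwrite(f"pics/{n}0raw.png",im[:,:,::-1])
    c=optics.camera_info(n); print(n,c["mtx"],c["R"],c["t"])
s=env.sense();print(s)
E
```

```text
pics
scene [[395.05423291   0.         288.20379555]
 [  0.         395.05423291 210.98612269]
 [  0.           0.           1.        ]] [[ 0.59748258  0.80185034  0.00711312]
 [ 0.55217332 -0.404976   -0.72876544]
 [-0.58148017  0.43935233 -0.68472647]] [-0.28266098 -0.25910326  1.53139585]
top [[524.99959721   0.         284.50060446]
 [  0.         524.99959721 209.61015443]
 [  0.           0.           1.        ]] [[ 0.01775872 -0.99969353  0.01724723]
 [-0.99694503 -0.01901687 -0.07575593]
 [ 0.0760607  -0.01584921 -0.99697722]] [-0.03980422  0.53333048  1.69060949]
{'time': 0.1, 'qpos': array([ 1.16689956e+00,  3.59405486e-01,  1.51130897e+00, -8.64000539e-06,
        1.27255219e+00, -1.15106116e-01]), 'joint_vel': array([ 5.57415729e-04, -1.14894925e-03, -4.26820306e-03,  1.87854150e-04,
        2.81574490e-04,  3.74554910e-05]), 'tau': array([-6.16618800e-04, -5.16358674e+01, -2.71409726e+01,  6.74360641e-02,
        2.78173713e-02, -1.09252916e-06]), 'eef_pos': array([0.170757  , 0.57484236, 0.4039156 ]), 'tool_rot': array([-4.51991808e-01, -3.10848078e+00,  2.54444719e-03]), 'wrist_force': array([ 0.92870574, -0.69212579,  0.71606382]), 'wrist_torque': array([-0.00048813,  0.00312659,  0.02511871]), 'width': 0.9993009487388069}
```

View pics/scene0.png

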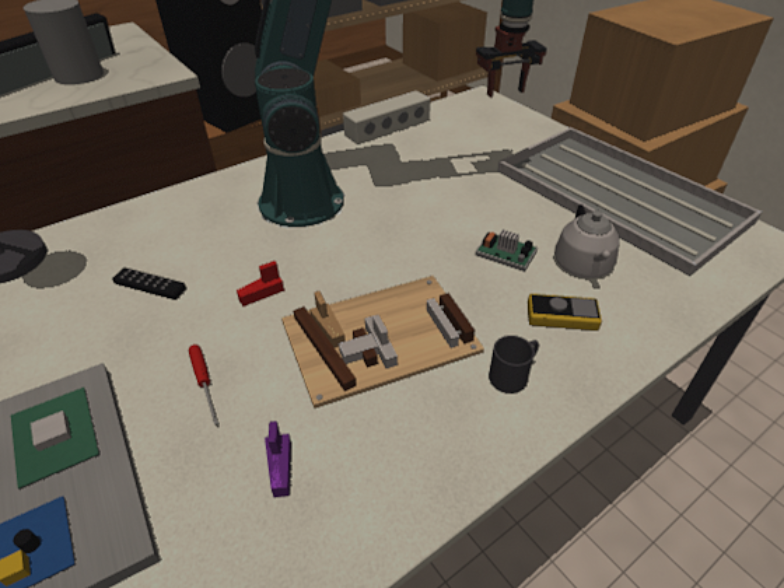

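View pics/top0.png

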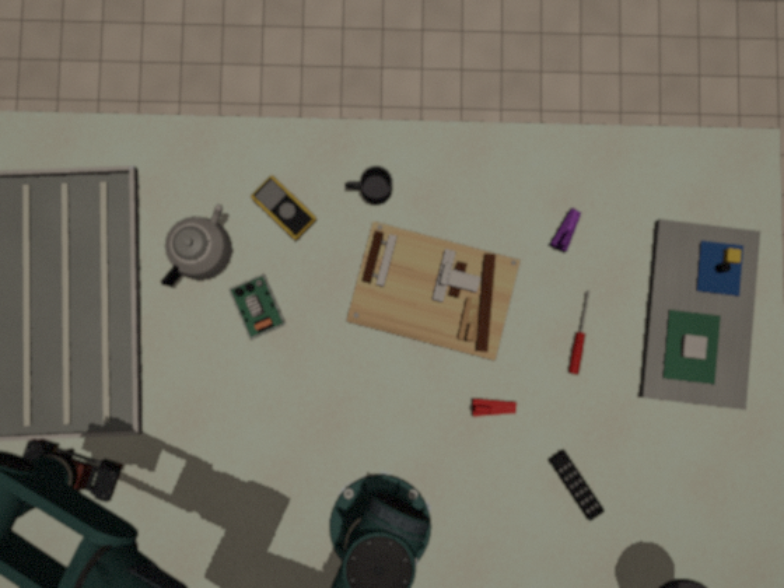

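The scene view shows the module at (507,250), the jig with bar and wedge around (385,340), and the bystanders clear of both. The top view shows the module at (257,305), the jig at (435,290), the wedge at (467,320) and the kettle at (198,247).

```bash
cat > h.py <<'E'
import numpy as np, cv2
from plant import env, optics
def w2p(n,X):
    c=optics.camera_info(n); p=c["mtx"]@(c["R"]@np.array(X,float)+c["t"]); return p[:2]/p[2]
def ray(n,u,v,z):
    c=optics.camera_info(n); d=c["R"].T@np.linalg.inv(c["mtx"])@[u,v,1]; o=-c["R"].T@c["t"]
    return (o+d*(z-o[2])/d[2])
def rect(n,mask,z,box,minsz=100):
    m=np.zeros_like(mask); x0,y0,x1,y1=box; m[y0:y1,x0:x1]=mask[y0:y1,x0:x1]
    cs,_=cv2.findContours(m,cv2.RETR_EXTERNAL,cv2.CHAIN_APPROX_NONE)
    c=max(cs,key=cv2.contourArea)[:,0,:]
    P=np.array([ray(n,u,v,z)[:2] for u,v in c],np.float32)*1000
    (cx,cy),(w,h),a=cv2.minAreaRect(P); 
    if w<h: w,h,a=h,w,a+90
    return cx,cy,w,h,(a+90)%180-90   # a: direction of long side from world x, deg
E
python3 - <<'E'
from h import *
im=cv2.imread("pics/top0raw.png"); hsv=cv2.cvtColor(im,cv2.COLOR_BGR2HSV)
g=cv2.inRange(hsv,(65,70,20),(95,255,255))
print("module",rect("top",g,.016,(140,180,220,260)))
for lo in (60,80):
    b=cv2.inRange(hsv,(8,lo,60),(25,255,255)); b=cv2.morphologyEx(b,cv2.MORPH_CLOSE,np.ones((15,15)))
    print("board",rect("top",b,.015,(235,150,385,270)))
a=cv2.resize(im[150:265,240:380],None,fx=5,fy=5,interpolation=cv2.INTER_CUBIC)
b=cv2.resize(im[185:250,150:215],None,fx=5,fy=5,interpolation=cv2.INTER_CUBIC)
cv2.imwrite("pics/jig1.png",a); 
c=cv2.resize(cv2.imread("pics/scene0raw.png")[190:295,195:350],None,fx=5,fy=5,interpolation=cv2.INTER_CUBIC)
cv2.imwrite("pics/jig2.png",c)
E
```

```text
module (498.9325866699219, 299.71563720703125, 114.05562591552734, 75.38485717773438, 24.7523136138916)
board (544.30615234375, -110.91970825195312, 359.169189453125, 244.99461364746094, 76.2492446899414)
board (544.0501708984375, -110.87384033203125, 355.76043701171875, 240.79971313476562, 76.29286193847656)
```

View pics/jig1.png

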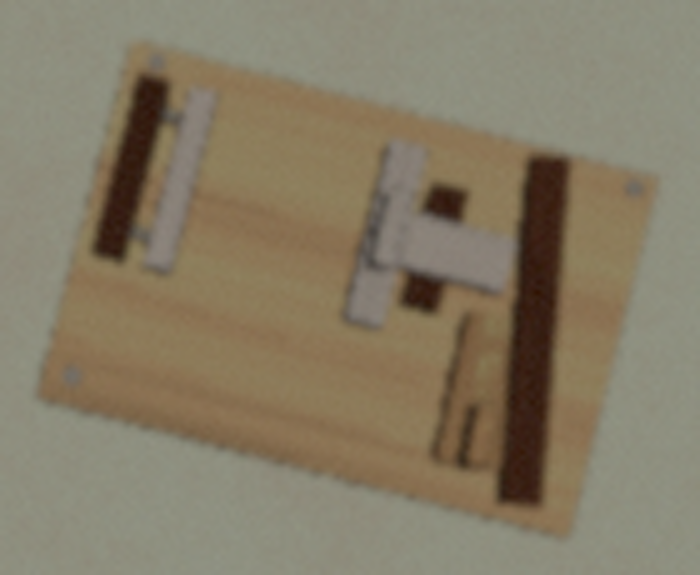

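The crop shows the sprung jaw's inner face from (217,95) to (172,272) and the bar beam's front face from (385,142) to (345,322). The ramp runs from (547,157) to (520,503), and the wedge has its tip near (485,315) and its butt near (467,465).

Run:
```python
from h import *
a=np.radians(-13.73); ex=np.array([np.cos(a),np.sin(a)]); ey=np.array([-ex[1],ex[0]]); C=np.array([544.3,-110.9])
def P(x,y,z):
    p=ray("top",240+x/5-.4,150+y/5-.4,z)[:2]*1000-C; return (p@ex).round(1),(p@ey).round(1)
for n,x,y,z in [("sj1",217,95,.046),("sj2",172,272,.046),("sjback",187,88,.046),("b1",385,142,.046),("b2",345,322,.046),("b1r",425,150,.046),("b2r",382,328,.046),
 ("stem end t",518,238,.041),("stem end b",503,293,.041),("ramp t",528,157,.039),("ramp b",498,500,.039),("ramp t back",568,157,.039),("ramp b back",543,503,.039),("wtipL",465,315,.045),("wtipR",507,318,.045),("wbuttL",434,460,.045),("wbuttL0",434,460,.015),("wbuttR",495,467,.045),("tab base top",472,405,.088),("tab bot",460,465,.088)]:
    print(n,P(x,y,z))
c=optics.camera_info("top"); print(-c["R"].T@c["t"])
```

```text
sj1 (np.float64(96.0), np.float64(114.6))
sj2 (np.float64(-22.4), np.float64(113.3))
sjback (np.float64(95.4), np.float64(134.5))
b1 (np.float64(94.3), np.float64(1.9))
b2 (np.float64(-25.1), np.float64(-2.3))
b1r (np.float64(95.9), np.float64(-24.4))
b2r (np.float64(-22.7), np.float64(-26.3))
stem end t (np.float64(56.6), np.float64(-97.1))
stem end b (np.float64(19.6), np.float64(-96.5))
ramp t (np.float64(109.7), np.float64(-90.6))
ramp b (np.float64(-110.3), np.float64(-126.5))
ramp t back (np.float64(116.4), np.float64(-115.7))
ramp b back (np.float64(-104.8), np.float64(-155.0))
wtipL (np.float64(-0.9), np.float64(-75.9))
wtipR (np.float64(4.2), np.float64(-102.6))
wbuttL (np.float64(-96.2), np.float64(-79.8))
wbuttL0 (np.float64(-95.0), np.float64(-82.5))
wbuttR (np.float64(-90.5), np.float64(-118.7))
tab base top (np.float64(-58.5), np.float64(-90.4))
tab bot (np.float64(-96.7), np.float64(-92.4))
[ 0.4038191  -0.00285491  1.72658861]
```

View pics/jig2.png

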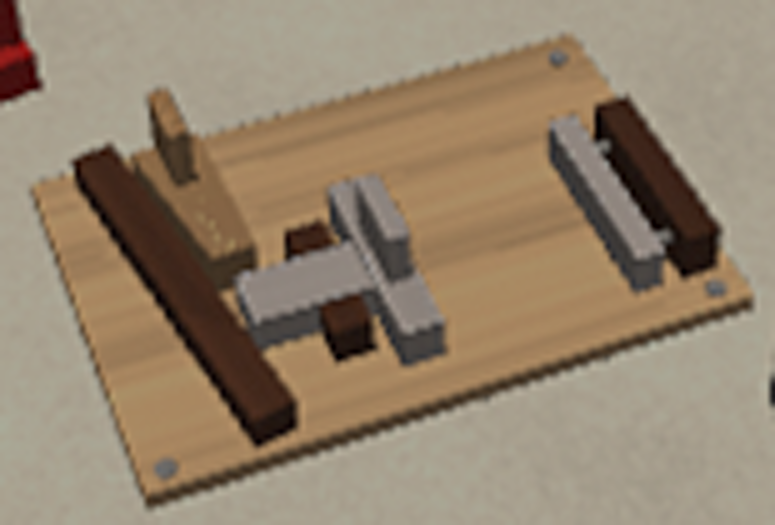

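The scene crop confirms the layout: the wedge lies against the ramp at the bar's -x side with its tab upright at (170,135), and the bar is fully open.

Run:
```python
from h import *
t=cv2.imread("pics/top0raw.png")[190:250,155:215]; s=cv2.imread("pics/scene0raw.png")[155:205,330:390]
cv2.imwrite("pics/mod.png",np.hstack([cv2.resize(t,(396,396),interpolation=cv2.INTER_CUBIC),cv2.resize(s,(396,396),interpolation=cv2.INTER_CUBIC)]))
```

```text
(no output)
```

View pics/mod.png

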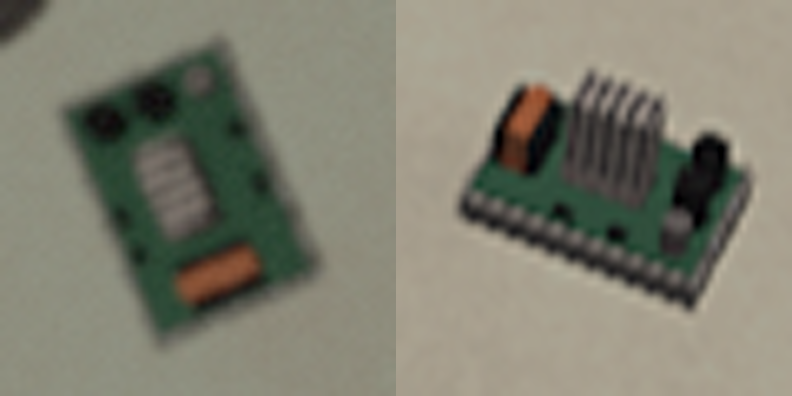

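Module crop: in the top part the tray corners are (62,105), (222,38), (322,262), (160,345), and the heatsink top is centred near (173,188). The transformer is at the lower end and the capacitors at the upper end.

```bash
cat >> h.py <<'E'
from scipy.spatial.transform import Rotation as Ro
A=np.radians(-13.73); EX=np.array([np.cos(A),np.sin(A)]); EY=np.array([-EX[1],EX[0]])
C=np.array([544.3,-110.9]); SEAT=C+36.5*EX+57*EY   # mm
def go(x,y,z,yang):
    "grasp point target (mm, world), world angle of tool y (deg): spin first, then shift in spun tool axes"
    s=env.sense(); R=Ro.from_rotvec(s["tool_rot"]).as_matrix(); p=s["eef_pos"]*1000
    ya=np.degrees(np.arctan2(R[1,1],R[0,1])); sp=-((yang-ya+90)%180-90)
    R2=R@Ro.from_rotvec([0,0,np.radians(sp)]).as_matrix()
    tcp=np.array([x,y,z])+[0,0,163]
    print("t",s["time"],"tcp",p.round(1),"yang",ya.round(1),"tilt",(np.degrees(np.arccos(-R[2,2]))).round(2),"-> spin",sp.round(2),"shift",(R2.T@(tcp-p)).round(1))
E
python3 - <<'E'
from h import *
f=lambda x,y,z:ray("top",155+x/6.6-.42,190+y/6.6-.42,z)[:2]*1000
cor=np.array([f(*c,.014) for c in [(62,105),(222,38),(322,262),(160,345)]])
print(cor.round(0),"ctr",cor.mean(0)); d=cor[0]+cor[1]-cor[2]-cor[3]; print("ang",np.degrees(np.arctan2(d[1],d[0])))
print("hs",f(173,188,.058))
print("hs scene base",ray("scene",330+615/6.6-.42-396/6.6,155+130/7.92-.42,.040)[:2]*1000)
m=cor.mean(0)
print("kettle",ray("top",141,176,.1),"seat",SEAT)
go(*m,42,24+90)
E
```

```text
[[540. 363.]
 [575. 285.]
 [465. 233.]
 [423. 311.]] ctr [500.99307034 298.10309054]
ang 24.742018835472724
hs [497.93944003 299.21585336]
hs scene base [495.23381837 300.42343612]
kettle [0.62415397 0.4191449  0.1       ] seat [593.28578021 -64.19193498]
t 0.1 tcp [170.8 574.8 403.9] yang 73.5 tilt 0.1 -> spin -40.55 shift [-189.4 -386.9  199.1]
```

```bash
python3 -m jog '[[0,0,0,0,-10.2],[0,0,0,0,-10.2],[0,0,0,0,-10.2],[0,0,0,0,-10.2],[0,-19,-38.7,0,0],[0,-19,-38.7,0,0],[0,-19,-38.7,0,0],[0,-19,-38.7,0,0],[0,-19,-38.7,0,0],[0,-19,-38.7,0,0],[0,-19,-38.7,0,0],[0,-19,-38.7,0,0],[0,-19,-38.7,0,0],[0,-19,-38.7,0,0],[0,0,0,30,0],[0,0,0,30,0],[0,0,0,20,0],[0,0,0,0,0],[0,0,0,0,0]]' 20
python3 - <<'E'
from h import *
go(499,299,42,24.5+90)
E
```

```text
time: 2.48
eef_pos: [0.5033, 0.3005, 0.3252]
tool_rot: [-0.66, 3.071, 0.0]
wrist_force: [-0.7, 0.5, 0.5]
width: 0.999
t 2.475 tcp [503.3 300.5 325.2] yang 114.3 tilt 0.03 -> spin -0.25 shift [  4.6   0.5 120.2]
```

```bash
python3 -m jog '[[0,4,0.5,40,0],[0,0,0,40,0],[0,0,0,25,0],[0,0,0,15,0],[0,0,0,0,0],[150,0,0,0,0],[255,0,0,0,0],[255,0,0,0,0],[255,0,0,0,0],[255,0,0,0,0],[255,0,0,0,0]]' 30;python3 - <<'E'
from h import *
go(499,299,42,24.5+90)
E
```

```text
time: 3.85
eef_pos: [0.4992, 0.2991, 0.2046]
tool_rot: [0.66, -3.071, 0.0]
wrist_force: [-0.6, 0.4, -0.7]
width: 0.358
t 3.85 tcp [499.2 299.1 204.6] yang 114.2 tilt 0.01 -> spin -0.25 shift [ 0.2 -0.  -0.4]
```

```bash
python3 -m jog '[[255,0,0,0,0],[255,0,0,0,0],[255,0,0,0,0]]' 30; python3 -m jog '[[255,0,0,-20,0],[255,0,0,-30,0],[255,0,0,-30,0],[255,0,0,0,0]]'
python3 - <<'E'
from h import *
sx,sy=SEAT+3*EY
go(sx,sy,142,76.27)
E
```

```text
time: 4.22
eef_pos: [0.4992, 0.299, 0.2046]
tool_rot: [0.66, -3.071, 0.0]
wrist_force: [0.3, -1.6, 1.0]
width: 0.271
time: 4.72
eef_pos: [0.5, 0.2996, 0.2863]
tool_rot: [-0.659, 3.068, 0.002]
wrist_force: [0.3, 1.0, -1.9]
width: 0.273
t 4.725 tcp [500.  299.6 286.3] yang 114.3 tilt 0.24 -> spin 37.99 shift [-177.1 -328.2  -19. ]
```

```bash
python3 -m jog '[[255,0,0,-5,9.5],[255,0,0,-5,9.5],[255,0,0,0,9.5],[255,0,0,0,9.5],[255,-14.7,-27.3,0,0],[255,-14.7,-27.3,0,0],[255,-14.7,-27.3,0,0],[255,-14.7,-27.3,0,0],[255,-14.7,-27.3,0,0],[255,-14.7,-27.3,0,0],[255,-14.7,-27.3,0,0],[255,-14.7,-27.3,0,0],[255,-14.7,-27.3,0,0],[255,-14.7,-27.3,0,0],[255,-14.7,-27.3,0,0],[255,-14.7,-27.3,0,0],[255,0,0,0,0],[255,0,0,0,0]]'
python3 - <<'E'
from h import *
sx,sy=SEAT+3*EY
go(sx,sy,142,76.27)
s=env.sense();print(s["width"])
for n,b in (("top",(150,265,240,380)),("scene",(150,295,195,370))):
    im=optics.capture(n)[:,:,::-1]; cv2.imwrite(f"pics/{n}2raw.png",im)
    c=im[b[0]:b[1],b[2]:b[3]]; cv2.imwrite(f"pics/{n}2.png",cv2.resize(c,None,fx=4,fy=4,interpolation=cv2.INTER_CUBIC))
E
```

```text
time: 6.98
eef_pos: [0.5919, -0.0605, 0.2932]
tool_rot: [-0.376, -3.116, -0.001]
wrist_force: [-0.4, 0.9, -2.3]
width: 0.272
t 6.975 tcp [591.9 -60.5 293.2] yang 76.2 tilt 0.17 -> spin -0.05 shift [ -2.1  -0.2 -11.8]
0.27176305591948446
```

View pics/scene2.png

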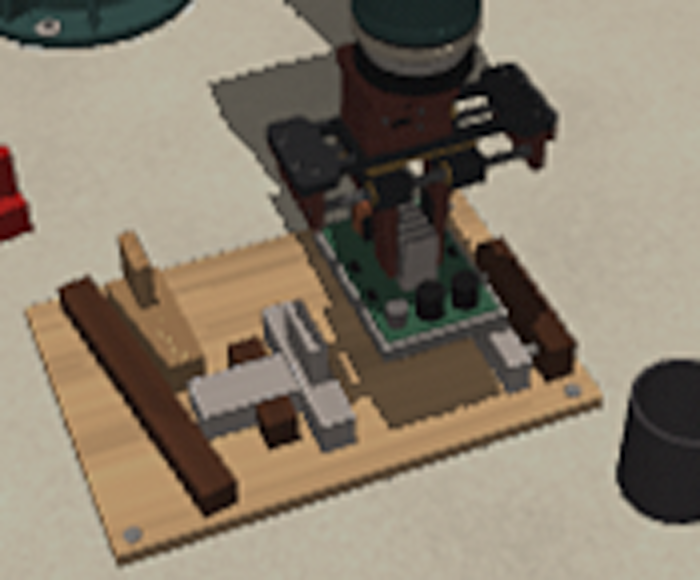

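The module hangs level over the gap between the jaws, square to them, at about (415,280), with the bar still open.

```bash
python3 -m jog '[[255,-2,0,30,0],[255,0,0,25,0],[255,0,0,10,0],[255,0,0,4,0],[255,0,0,2,0],[255,0,0,0,0]]'
python3 - <<'E'
from h import *
sx,sy=SEAT+3*EY
go(sx,sy,57,76.27)
E
```

```text
time: 7.82
eef_pos: [0.595, -0.0615, 0.2243]
tool_rot: [0.376, 3.118, -0.0]
wrist_force: [-0.0, -0.1, -1.4]
width: 0.269
t 7.825 tcp [595.  -61.5 224.3] yang 76.3 tilt 0.07 -> spin -0.01 shift [ 1.  -0.   4.3]
```

```bash
python3 -m jog '[[255,1,0,3,0],[255,0,0,1.5,0],[255,0,0,0,0],[130,0,0,0,0],[130,0,0,0,0],[130,0,0,0,0],[130,0,0,0,0],[130,0,0,-15,0],[130,0,0,-30,0],[130,0,0,-40,0],[130,0,0,-25,0],[130,0,0,0,0]]'
python3 - <<'E'
from h import *
print(env.sense()["width"])
gx,gy=SEAT-72.5*EY
go(gx,gy,15+31+20,76.27)
im=optics.capture("top")[:,:,::-1]; cv2.imwrite("pics/top3raw.png",im)
# grip plate top: z=.083
print(w2p("top",[gx/1000,gy/1000,.083]))
E
```

```text
time: 9.32
eef_pos: [0.5946, -0.0614, 0.3323]
tool_rot: [0.375, 3.113, -0.001]
wrist_force: [-0.1, -0.3, -0.0]
width: 0.49
0.48980360874897966
t 9.325 tcp [594.6 -61.4 332.3] yang 76.3 tilt 0.33 -> spin -0.01 shift [  1.2 -75.5 103.3]
[318.28876281 195.41530891]
```

```bash
python3 -m jog '[[130,1,-25,0,0],[130,0,-25,0,0],[130,0,-25,0,0],[130,0,0,30,0],[130,0,0,30,0],[130,0,0,25,0],[130,0,0,10,0],[130,0,0,5,0],[130,0,0,0,0],[255,0,0,0,0],[255,0,0,0,0],[255,0,0,0,0],[255,0,0,0,0],[255,0,0,0,0]]' 20
python3 - <<'E'
from h import *
print(env.sense()["width"]*88)
gx,gy=SEAT-72.5*EY
go(gx,gy,15+31+20,76.27)
E
```

```text
time: 11.12
eef_pos: [0.5751, -0.134, 0.2296]
tool_rot: [0.376, 3.118, -0.001]
wrist_force: [-1.3, -0.8, 4.4]
width: 0.16
14.099330249880055
t 11.125 tcp [ 575.1 -134.   229.6] yang 76.3 tilt 0.04 -> spin -0.02 shift [-1.1 -0.4  0.6]
```

```bash
python3 -m jog '[[255,0,4,0,0],[255,0,5,0,0],[255,0,5,0,0],[255,0,4,0,0],[255,0,4,0,0],[255,0,3,0,0],[255,0,2,0,0],[255,0,0,0,0],[255,0,0,0,0]]'; python3 -m jog '[[255,0,1.5,0,0],[255,0,1.5,0,0],[255,0,0,0,0],[255,0,0,0,0]]'
python3 - <<'E'
from h import *
gx,gy=SEAT-72.5*EY; s=env.sense(); p=s["eef_pos"][:2]*1000-[575.1,-134.]; print("moved jig xy",p@EX,p@EY,"F",s["wrist_force"][:2]@EY)
E
```

```text
time: 12.25
eef_pos: [0.5814, -0.1084, 0.2296]
tool_rot: [0.376, 3.119, -0.003]
wrist_force: [-3.1, -4.6, 5.5]
width: 0.157
time: 12.75
eef_pos: [0.5818, -0.1064, 0.2296]
tool_rot: [0.375, 3.119, -0.006]
wrist_force: [-3.9, -10.4, 4.8]
width: 0.16
moved jig xy -0.0074526411906852275 28.35967453042307 F -11.022363386090207
```

```bash
python3 -m jog '[[170,0,0,0,0],[160,0,0,0,0],[160,0,0,0,0],[160,0,0,-10,0],[160,0,0,-30,0],[160,0,0,-40,0],[160,0,0,-30,0],[255,-40,-20,0,0],[255,-40,-20,0,0],[255,-40,-20,0,0],[255,-40,0,0,0],[255,0,0,0,0]]'
python3 - <<'E'
from h import *
im=optics.capture("top")[:,:,::-1]; cv2.imwrite("pics/top4raw.png",im)
sc=optics.capture("scene")[:,:,::-1]; cv2.imwrite("pics/scene4raw.png",sc)
b=cv2.resize(sc[170:300,195:350],None,fx=4,fy=4,interpolation=cv2.INTER_CUBIC);cv2.imwrite("pics/s4.png",b)
b=cv2.resize(im[150:265,240:380],None,fx=5,fy=5,interpolation=cv2.INTER_CUBIC);cv2.imwrite("pics/t4.png",b)
p=C+(-112)*EX+(-97)*EY
go(*p,22+19,76.27)
E
```

```text
time: 14.25
eef_pos: [0.7251, -0.2017, 0.3393]
tool_rot: [0.376, 3.117, -0.0]
wrist_force: [-0.6, 0.2, -0.2]
width: 0.007
t 14.35 tcp [ 722.8 -200.6  339. ] yang 76.3 tilt 0.07 -> spin 0.0 shift [306.5 -52.2 135.4]
```

View pics/s4.png

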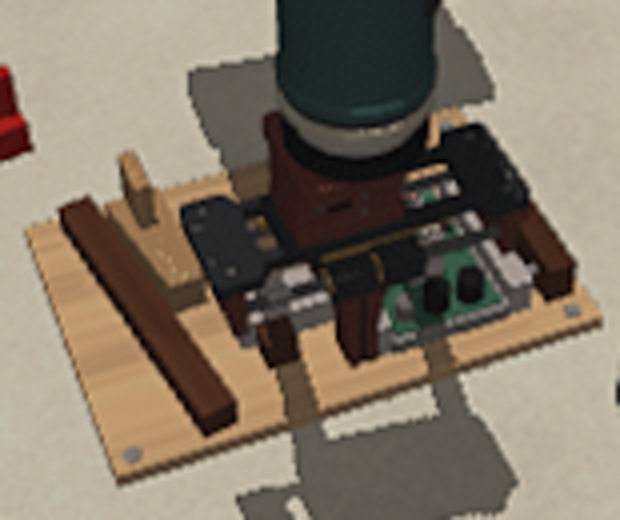

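The fingers went to the far side because tool x is minus jig x. They are clear of everything: the module is flat, with the bar against it, and the wedge is untouched at (165,240). I'll reverse.

```bash
python3 -m jog '[[255,38,-6.5,0,0],[255,38,-6.5,0,0],[255,38,-6.5,0,0],[255,38,-6.5,0,0],[255,38,-6.5,0,0],[255,38,-6.5,0,0],[255,38,-6.5,0,0],[255,40,-6.5,0,0],[255,0,0,30,0],[255,0,0,0,0],[255,0,0,0,0]]'
python3 - <<'E'
from h import *
im=optics.capture("top")[:,:,::-1]; cv2.imwrite("pics/top5raw.png",im)
b=cv2.resize(im[150:275,240:380],None,fx=4.5,fy=4.5,interpolation=cv2.INTER_CUBIC)
sc=optics.capture("scene")[:,:,::-1]; cv2.imwrite("pics/scene5raw.png",sc)
cv2.imwrite("pics/t5.png",b)
p=C+(-112)*EX+(-97)*EY
go(*p,22+19,76.27)
E
```

```text
time: 15.72
eef_pos: [0.4136, -0.1786, 0.3099]
tool_rot: [0.375, 3.119, -0.0]
wrist_force: [0.6, -0.9, 0.7]
width: 0.003
t 15.825 tcp [ 414.1 -178.9  310.1] yang 76.3 tilt 0.09 -> spin 0.01 shift [  1.8  -0.  106.1]
```

View pics/t5.png

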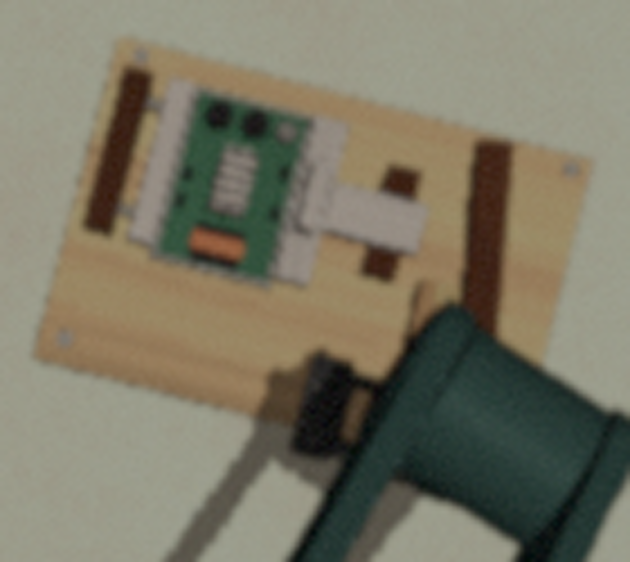

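The module is square and centred between the jaws at (235,185), with the bar against it and a clear gap to the ramp behind the stem. Now I'll go down behind the wedge's butt.

```bash
python3 -m jog '[[255,3,0,30,0],[255,0,0,30,0],[255,0,0,25,0],[255,0,0,15,0],[255,0,0,5,0],[255,0,0,0,0]]'; python3 -m jog '[[255,-5,0,0,0],[255,-5,0,0,0],[255,-5,0,0,0],[255,-5,0,0,0],[255,-5,0,0,0],[255,-5,0,0,0],[255,-5,0,0,0],[255,0,0,0,0]]'
python3 - <<'E'
from h import *
s=env.sense();p=s["eef_pos"][:2]*1000-C;print("board",p@EX,p@EY,"F",s["wrist_force"][:2]@EX,s["wrist_force"][:2]@EY)
optics.capture("scene"); sc=optics.capture("scene")[:,:,::-1]
cv2.imwrite("pics/s6.png",cv2.resize(sc[170:300,195:350],None,fx=4,fy=4,interpolation=cv2.INTER_CUBIC))
E
```

```text
time: 16.58
eef_pos: [0.4111, -0.1782, 0.2044]
tool_rot: [0.376, 3.119, -0.0]
wrist_force: [-0.0, -0.4, -0.7]
width: 0.001
time: 17.58
eef_pos: [0.4453, -0.1867, 0.2042]
tool_rot: [0.376, 3.118, -0.001]
wrist_force: [0.2, -0.0, -0.2]
width: 0.009
board -78.17203286830491 -97.12491445824065 F 0.17447749276777527 -0.004037250115094808
```

View pics/s6.png

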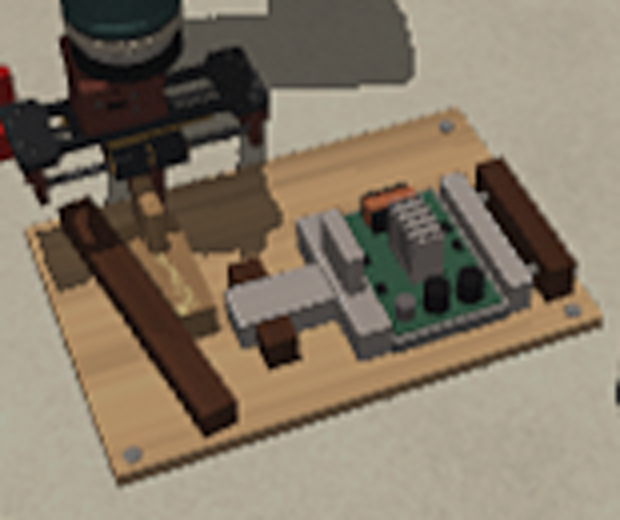

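The wedge is moving freely along the ramp; its tip is now at (195,320), just before the stem's end, and the fingers are behind the tab. I'll keep pushing.

```bash
python3 -m jog '[[255,-5,0.8,0,0],[255,-5,0.8,0,0],[255,-5,0.8,0,0],[255,-5,0.8,0,0],[255,-5,0.8,0,0],[255,-5,0.8,0,0],[255,-5,0.8,0,0],[255,-4,0.6,0,0],[255,-3,0.5,0,0],[255,0,0,0,0]]'; python3 -m jog '[[255,-3,0.5,0,0],[255,-3,0.5,0,0],[255,-2,0.3,0,0],[255,0,0,0,0]]';  python3 - <<'E'
from h import *
s=env.sense();p=s["eef_pos"][:2]*1000-C;print("board",p@EX,p@EY,"F",s["wrist_force"][:2]@EX,s["wrist_force"][:2]@EY)
E
```

```text
time: 18.92
eef_pos: [0.4875, -0.1901, 0.2043]
tool_rot: [0.376, 3.118, -0.001]
wrist_force: [-0.2, -0.2, 1.5]
width: 0.001
time: 19.42
eef_pos: [0.4954, -0.1906, 0.2042]
tool_rot: [0.376, 3.119, -0.0]
wrist_force: [-0.7, -0.0, -0.3]
width: 0.003
board -28.562762856258516 -89.00585595746395 F -0.6755737980230151 -0.16948163023072907
```

```bash
for i in 1; do python3 -m jog '[[255,-3,0.5,0,0],[255,-2,0.3,0,0],[255,0,0,0,0]]'; python3 -m jog '[[255,-3,0.5,0,0],[255,-2,0.3,0,0],[255,0,0,0,0]]'; done
python3 - <<'E'
from h import *
s=env.sense();p=s["eef_pos"][:2]*1000-C;print("board",p@EX,p@EY,"F",s["wrist_force"][:2]@EX,s["wrist_force"][:2]@EY)
E
```

```text
time: 19.8
eef_pos: [0.5005, -0.191, 0.2042]
tool_rot: [0.376, 3.119, -0.0]
wrist_force: [-0.0, 0.5, 0.7]
width: 0.005
time: 20.18
eef_pos: [0.505, -0.1913, 0.2041]
tool_rot: [-0.376, -3.118, -0.0]
wrist_force: [-2.4, -0.3, 1.5]
width: 0.006
board -19.11725147899436 -87.40225475838054 F -2.290970556974394 -0.8312848291183272
```

Contact is beginning.

```bash
python3 -m jog '[[255,-2,0.3,0,0],[255,-1,0.2,0,0],[255,0,0,0,0]]';python3 -m jog '[[255,-2,0.3,0,0],[255,-1,0.2,0,0],[255,0,0,0,0]]';  python3 -m jog '[[255,-2,0.3,0,0],[255,-1,0.2,0,0],[255,0,0,0,0]]'
python3 - <<'E'
from h import *
s=env.sense();p=s["eef_pos"][:2]*1000-C;print("board",p@EX,p@EY,"F",s["wrist_force"][:2]@EX,s["wrist_force"][:2]@EY)
E
```

```text
time: 20.55
eef_pos: [0.507, -0.1913, 0.204]
tool_rot: [-0.375, -3.116, -0.001]
wrist_force: [-6.7, -0.7, 3.3]
width: 0.006
time: 20.92
eef_pos: [0.5096, -0.1915, 0.204]
tool_rot: [-0.375, -3.115, -0.001]
wrist_force: [-8.6, -1.2, 5.3]
width: 0.003
time: 21.3
eef_pos: [0.5122, -0.1916, 0.2039]
tool_rot: [-0.375, -3.114, -0.001]
wrist_force: [-10.8, -1.2, 7.3]
width: 0.007
board -12.005772694909886 -86.0318495187961 F -10.24907790961319 -3.6987055483211337
```

```bash
python3 -m jog '[[255,-2,0.3,0,0],[255,-2,0.3,0,0],[255,0,0,0,0]]';python3 -m jog '[[255,-2,0.3,0,0],[255,-2,0.3,0,0],[255,0,0,0,0],[255,0,0,0,0]]'
python3 - <<'E'
from h import *
s=env.sense();p=s["eef_pos"][:2]*1000-C;print("board",p@EX,p@EY,"F",s["wrist_force"][:2]@EX,s["wrist_force"][:2]@EY)
E
```

```text
time: 21.68
eef_pos: [0.5158, -0.1919, 0.2039]
tool_rot: [-0.375, -3.113, -0.001]
wrist_force: [-11.0, -1.0, 8.0]
width: 0.001
time: 22.18
eef_pos: [0.5192, -0.1921, 0.2038]
tool_rot: [-0.374, -3.111, -0.002]
wrist_force: [-13.4, -2.7, 9.3]
width: 0.008
board -5.115113870887061 -84.83023175212341 F -12.343975611692091 -5.815699996159901
```

```bash
python3 -m jog '[[255,-2,0.3,0,0],[255,-2,0.3,0,0],[255,-1,0,0,0],[255,0,0,0,0],[255,0,0,0,0]]'; python3 -m jog '[[255,8,0,0,0],[255,15,0,0,0],[255,20,0,0,0],[255,0,0,-30,0],[255,0,0,-40,0],[255,20,0,-40,0],[255,30,0,0,0],[255,40,0,0,0],[255,0,0,0,0],[255,0,0,0,0]]'
python3 - <<'E'
from h import *
im=optics.capture("top")[:,:,::-1]; sc=optics.capture("scene")[:,:,::-1]
cv2.imwrite("pics/t7raw.png",im)
a=cv2.resize(im[150:270,240:380],(400,343),interpolation=cv2.INTER_CUBIC);b=cv2.resize(sc[180:290,205:345],(400,343),interpolation=cv2.INTER_CUBIC)
cv2.imwrite("pics/f7.png",np.hstack([a,b])); print(env.sense()["eef_pos"],env.sense()["time"])
E
```

```text
time: 22.8
eef_pos: [0.5232, -0.1925, 0.2038]
tool_rot: [-0.374, -3.109, -0.002]
wrist_force: [-17.6, -0.6, 12.8]
width: 0.008
time: 24.05
eef_pos: [0.3987, -0.162, 0.3145]
tool_rot: [0.376, 3.117, -0.001]
wrist_force: [0.1, -0.5, 0.2]
width: 0.006
[ 0.3992858  -0.16225493  0.31440927] 24.15
```

View pics/f7.png

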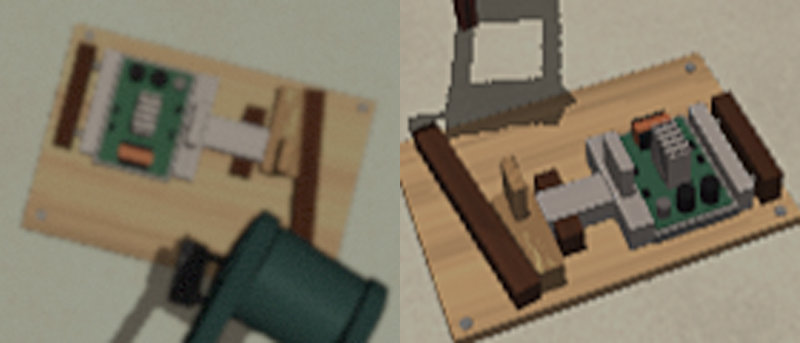

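The wedge sits flat between the ramp and the stem's end with its middle just past the bar's, the module is clamped between both jaws, and the robot is clear. One last numeric check before I hand in.

Run:
```python
from h import *
from plant import job
a=cv2.imread("pics/t7raw.png"); b=optics.capture("top")[:,:,::-1]
print("change jig", np.abs(cv2.GaussianBlur(a,(5,5),0).astype(int)-cv2.GaussianBlur(np.ascontiguousarray(b),(5,5),0))[155:215,250:350].max())
g=cv2.inRange(cv2.cvtColor(np.ascontiguousarray(b),cv2.COLOR_BGR2HSV),(65,70,20),(95,255,255))
r=rect("top",g,.031,(265,155,315,230)); print("module",np.round(r,1),"seat xy",(np.array(r[:2])-SEAT)@EX,(np.array(r[:2])-SEAT)@EY)
print(job.finish_job())
```

```text
change jig 3
module [594.9 -47.7 113.7  75.3 -13.6] seat xy -2.293930868513117 16.377386714084892
the job is handed in; nothing more can be done
None
```

The module is clamped in the jig with the wedge jammed behind the bar, and I handed the job in at about 24 s of the 72 s allowed. No verdict comes back, and neither the bar's slide nor the contact forces could be read directly.

I gripped the module by its heatsink and laid it square on the base between the jaws. I then slid the bar about 28 mm until it pressed with about 11 N, and let go. Finally I pushed the wedge along the ramp with the closed fingers, up to about 17 N, and backed off.

**Last checks after backing off:**
- **Module:** about 2 mm off the middle sideways and about 0.1° off square, by the top camera.
- **Wedge:** flat in the picture, with its middle at about +22 mm in jig x, inside the 0 to +40 mm range.
- **Bar:** I estimate about 0.030 to 0.034 m. When I slid it, I measured 28.4 mm of travel. As it jammed, the wedge went on about 18 mm, which should add about 3 mm less any spring-back.
- **Stillness:** nothing in the jig moved between two pictures taken after release.
- **Robot:** clear of everything, with no wrist force. I never worked near the kettle, mug, meter, screwdriver or the look-alike wedges. I did not re-measure their positions at the end.

**One slip:** after letting go of the bar I first moved about 160 mm the wrong way, at a safe height. It touched nothing and I reversed it.

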